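Zero-check the bench tester and hold its dial at the third range

ROBOT

A 6-joint arm with a two-finger parallel gripper is mounted at the origin on the work surface; the furniture and walls round the work are solid. World frame = base frame: x ahead of the robot, y to its left, z up, the work surface at z = 0. Lengths are in m, angles in rad, forces in N, time in s.
With the tool pointing down it reaches from about 0.4 to 0.825 m from the base axis. Payload 7 kg.
Tool frame: the origin (TCP) lies at the very end of the fingers, on their centre line; the grasp point (between the pads) lies 19 mm behind it (env.grip_depth is the z of the grasp point in the tool frame, in m); z points along the fingers, y is the line along which they close (so a half turn about z gives the same grasp; the last joint's range is limited). The gripper opens to 88 mm and grips with 3 to 60 N. Pads are 19 mm wide; open, the fingers measure 130 mm over their backs; the gripper's body (78 mm by 193 mm) begins 47 mm behind the grasp point.
Start: joints at [-0.92, 0.359, 0.012, 0, -1.224, -0.288], TCP at [0.24, -0.631, 0.227] pointing down, gripper open.
Joint ranges: [-3.07, 3.07], [-1.43, 2.12], [-1.02, 1.25], [-3.03, 1.67], [-3.05, -0], [-3.03, 3.03]. Speed limits (rad/s): [2.39, 2.39, 3.01, 3.14, 3.14, 3.14].

INTERFACE

Orientations are given as a unit quaternion [w, x, y, z].
In Python, from workcell import env, read_camera, camera_params gives the robot as it stands. The module is installed in compiled form; this text tells all that it offers.
- The arm moves only by the tool send_rows, never from a script. Its argument "plan" is a list of rows, each a list of 7 numbers: the turn, a rotation vector about the tool's x, y, z in degrees, then the shift along the tool's x, y, z in mm, then the finger opening in mm, from 0 to 87.6. In form: [[rx, ry, rz, x, y, z, fingers], ...]. A call has 1 to 12 rows; each row shifts and turns the commanded pose from where the row before left it, along the tool's axes as they then stand; what a row does not reach is not made up. A row lasts 1/10 s, in which the tool goes at most 50 mm and 8.59 degrees, less where a joint would pass 70% of its speed; a pose out of reach is approached as far as the arm can. A call with a gripper value outside its range is refused whole. The fingers move at their own pace and stop on an object; the grip force is fixed at half the most. Time passes only in rows, so rows that do not move let the fingers close. It gives the time, the measured TCP pose, the force, the opening and the grip force at its end, in the units of the state.
- env.state(): the state, without advancing time (a new reading comes with each control period).
- read_camera(name): name is "side" or "top" or "wrist"; returns (picture, depth): 400x640x3 uint8, red, green, blue; 400x640 float32, m along the optical axis (not along the pixel's ray), 0 where there is no reading.
- camera_params(name): a dict with "fovy" (degrees; the focal length in pixels is half the picture's height over the tangent of half this angle, whatever the lens; pixels are square), "cx", "cy" (the principal point, pixels), "xyz" and "orientation" of the camera in the world. Camera axes: x right, y up, looking along -z (the intrinsics and any distortion apply to the point x, -y, -z); pixel columns grow to the right and rows downward; lengths in m; the calibration is good to about 2 mm. A picture is of the moment at which its call begins: read the wrist's pose just before it. camera_params takes no time and is no camera call; for the wrist camera it gives the pose at the moment of the call.
- env.hand_in(): hands the job in; it is judged then, once.
The state is a dict: "t": time; "joint_positions": joint angles; "qvel": joint speeds; "joint_torque": joint torques, N m; "tool_pos": TCP position; "eef_rot": TCP orientation; "wrist_force": force on the tool from outside, world axes, zero at the start; "wrist_torque": the same for the moment, N m; "finger_gap": opening from 0.0 (shut) to 1.0 (fully open); "grip_force": force on a finger pad.
Only numpy, scipy, OpenCV 4.12 (cv2) and the standard library are available. Lean on these libraries where they do the work, as an engineer would, in place of code of your own. Each camera call takes 0.05 s, during which the arm holds its last target. There are 200 camera calls.

TASK

Zero-check the bench tester: take the test plug out of its stand, push it fully home into the tester's terminal opening nearer the dial (not the far one) and let go of it. Then press the thumb lever of the spring-return dial down with the gripper, past the first two clicks to the third, and finish while still holding it there against its spring. Leave the tape measure, the label roll and the small carton where they are.

Things in the scene. Friction and masses are not known exactly. Their poses are not given: they have to be found in the camera images.
- tester: bench tester, fixed to the worktop: flat grey housing 140 (x) x 170 (y) x 40 mm high; origin at the centre of its underside, own x away from the operator side, y to its left, z up. On its top a grey terminal block 64 x 94 mm, centred at (30, 25) mm, top face 76 mm above the worktop, with two equal openings 44 mm apart in y. On its right side (-y) stands the dial with the lever, which points to the tester's own -x
- terminal (a point): mouth centre of the terminal opening nearer the dial, the one to use, on the block's top face (z = 76 mm): round vertical opening 9.6 mm wide, 34 mm deep, small chamfer; own x, y, z as the tester's
- spare_terminal (a point): mouth centre of the other, equal opening, farther from the dial; not to be used
- test_plug: test plug, loose, 50 g, standing upright in its stand at the start: steel pin 8 mm in diameter and 30 mm long with a tapered tip, above it a black flange 24 mm in diameter (30 to about 35 mm above the tip), above that a round black handle 18 mm in diameter up to 85 mm above the tip. Origin at the pin's tip, z up along the plug. Fully home, the flange rests on the block and the tip is 30 mm below the mouth
- plug_tip (a point): tip of the plug's pin (the plug's origin)
- plug_grip (a point): point on the plug's axis, on the handle, 62 mm above the tip: good to grip
- stand: plug stand, fixed: aluminium block 56 x 56 x 40 mm, origin at the centre of its underside, with a vertical hole 11 mm wide and 36 mm deep in the middle; the plug's flange rests on its top, the tip 10 mm above the worktop
- dial (a joint): turn of the dial in rad: 0 at rest (the lever points 0.48 rad above level, to the tester's -x), grows as the lever is pressed down. Clicks at 0.32, 0.64 and 0.96 (the third: lever 0.48 rad below level), hard stop at 1.04. A spring turns it back to 0 from everywhere as soon as it is let go; pressing at the pad takes about 2 to 10 N. Four raised marks on the fixed plate behind the dial, with a pointer bar on the dial's outer face, show rest and the three clicks
- dial_axle (a point): centre of the dial, on its level axle along the tester's y, 70 mm above the worktop; dial disc 60 mm in diameter, 16 mm thick; own axes as the tester's
- lever_pad (a point): centre of the upper face of the thumb pad at the lever's end (moves with it): pad 32 mm along the lever, 36 mm wide in y, 8 mm thick, with a 3 mm lip at its outer end. It circles the axle at 90 mm and the face lies 4 mm above the lever's radial line; at rest 115 mm above the worktop, at the third click 32 mm above it
- tape_measure: pocket tape measure, 47 x 78 x 64 mm, bystander, loose; origin at its underside
- label_roll: part-used roll of white labels, 62 mm in diameter, 36 mm high, bystander, loose; origin at the centre of its underside
- carton: small brown carton 66 x 87 x 44 mm, bystander, loose; origin at the centre of its underside

How it is judged:
On the way:
1. the test plug is fully home in the terminal opening nearer the dial and let go (horizontal distance between plug_tip and terminal below 0.004 m and z of plug_tip in the frame of terminal below -0.026 m and angle between test_plug's own z axis and vertical below 0.08 rad and contact force between test_plug and the arm below 0.2 N and contact force between test_plug and the fingers below 0.2 N), for 0.2 s.
At the end, for the whole second after the job is handed in: Plug fully home in the opening nearer the dial (tip 26 mm or more below the mouth, within 4 mm of its axis, upright within 0.08 rad) and not touched; dial still, at its third click (0.87 rad up to the stop), held there by the robot itself with more than 2 N (all of step 1 and value of joint dial between 0.87 and 1.08 rad and velocity of joint dial between -0.1 and 0.1 rad/s and (contact force between dial and the fingers above 2 N or contact force between dial and the arm above 2 N)); the arm keeps its last pose, push and grip.
It fails at once if the tape measure is pushed more than 30 mm away (distance of tape_measure from where it was at the start of the episode above 0.03 m).
It fails at once if the label roll is pushed more than 30 mm away (distance of label_roll from where it was at the start of the episode above 0.03 m).
It fails at once if the carton is pushed more than 30 mm away (distance of carton from where it was at the start of the episode above 0.03 m).
It also fails if it takes over 61 s, if anything falls off the work surface, if the arm or the gripper's body presses on something with over 40 N, if the wrist force passes 120 N, or if a joint passes its speed limit or range.

## Working session

There is one attempt and no reset: what is moved stays moved. The work goes in short steps, Python scripts to look and compute and a tool call to move; the robot and the scene stay as the last step left them, time stands still between calls to the robot, and variables do not carry over. Pictures are saved under pics/ and viewed, at most 10 in all, crops included, and the job is handed in when it is done.

Besides the shell and the picture viewer there is one more tool, called in YAML: its name, and indented under it one key for each argument. send_rows: Moves the arm, as the interface text tells. Its arguments: {"type":"object","properties":{"plan":{"type":"array"}},"required":["plan"]}

```bash
mkdir -p pics
python3 - <<'E'
from workcell import env, read_camera, camera_params
import cv2,numpy as np
s=env.state();print(s)
for n in("side","top"):
    p=camera_params(n);print(n,p)
    im,d=read_camera(n);np.savez(f"{n}0.npz",im=im,d=d)
    cv2.imwrite(f"pics/{n}0.png",im[:,:,::-1])
E
```

```text
{'t': 0.0, 'joint_positions': array([-9.19856341e-01,  3.59410234e-01,  1.10788672e-02, -3.46111029e-04,
       -1.22406489e+00, -2.88101402e-01]), 'qvel': array([ 9.89313448e-05,  8.61651655e-04,  8.74600802e-05, -9.77786836e-04,
       -1.88266078e-03, -2.82174750e-03]), 'joint_torque': array([ 3.57929571e-05, -5.82723141e+01,  2.93050486e+01,  6.99697629e+00,
        6.91996000e-03, -1.69544633e-04]), 'tool_pos': array([ 0.23939203, -0.63062396,  0.225617  ]), 'eef_rot': array([-2.16848037e-04, -1.80367722e-01,  9.83598911e-01,  7.87014030e-04]), 'wrist_force': array([-0.45419418,  0.53850908,  0.01320002]), 'wrist_torque': array([0.00831274, 0.00262898, 0.0114967 ]), 'grip_force': 0.0, 'finger_gap': 1.000346936070225}
side {'fovy': 52.3813419572492, 'cx': 322.3168507390098, 'cy': 189.95047880053636, 'xyz': array([ 0.50142098, -0.84274877,  0.54421423]), 'orientation': array([ 0.86521363,  0.5013052 , -0.00575524,  0.00808386])}
top {'fovy': 52.44781403291816, 'cx': 311.11933843693134, 'cy': 202.1747122788833, 'xyz': array([ 0.30685546, -0.02684647,  1.06679545]), 'orientation': array([ 0.73506576,  0.07832353, -0.07403887, -0.66937433])}
```

View pics/side0.png

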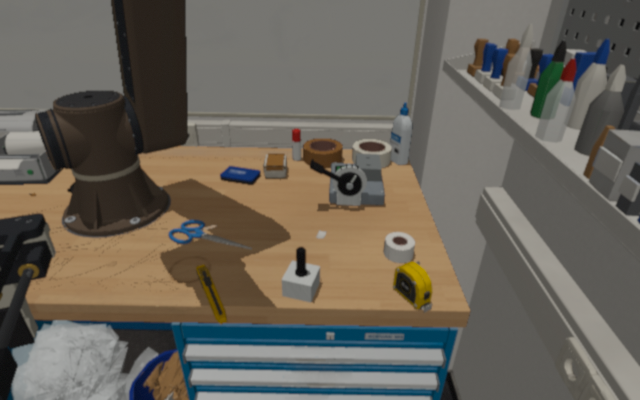

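View pics/top0.png

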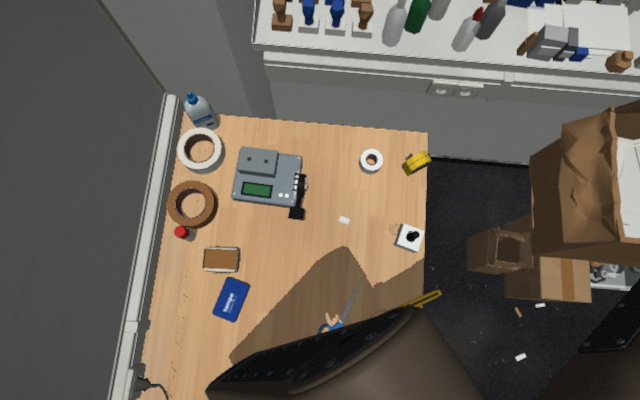

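Side view: dial about (348,182), lever tip (315,167), stand with plug about (302,280), tape (412,285), roll (399,247). Top view: tester about (268,178) with its openings near (250,157) and (268,159), lever pad (297,213), plug (411,236).

```bash
cat > h.py <<'E'
import numpy as np,cv2
from scipy.spatial.transform import Rotation as R
from workcell import env, read_camera, camera_params
def K(p): return 200/np.tan(np.radians(p["fovy"]/2))
def cam(p):
    q=p["orientation"]; return R.from_quat([q[1],q[2],q[3],q[0]]).as_matrix(),p["xyz"]
def ray(p,u,v):
    M,c=cam(p);f=K(p);u=np.asarray(u,float);v=np.asarray(v,float)
    d=np.stack([(u-p["cx"])/f,-(v-p["cy"])/f,-np.ones_like(u)],-1)
    return d@M.T,c
def onplane(p,u,v,z):
    d,c=ray(p,u,v); return c+d*((z-c[2])/d[...,2])[...,None]
def cloud(p,d):
    v,u=np.mgrid[:400,:640]; r,c=ray(p,u,v); P=c+r*d[...,None]; P[d==0]=np.nan; return P
def proj(p,X):
    M,c=cam(p);f=K(p);x=(np.asarray(X)-c)@M
    return np.stack([p["cx"]+f*x[...,0]/-x[...,2],p["cy"]-f*x[...,1]/-x[...,2]],-1)
E
python3 - <<'E'
from h import *
p=camera_params("top");z=np.load("top0.npz");im,d=z["im"],z["d"];P=cloud(p,d);Z=P[...,2]
def box(n,u0,u1,v0,v1,lo,hi):
    m=np.zeros(Z.shape,bool);m[v0:v1,u0:u1]=True;m&=(Z>lo)&(Z<hi)
    q=P[m];c=np.argwhere(m)[:,::-1].astype(np.float32);r=cv2.minAreaRect(q[:,:2].astype(np.float32)*1000)
    print(n,m.sum(),q.mean(0).round(4),np.median(q[:,2]).round(4),[np.round(x,1) for x in r])
print("table",np.nanmedian(Z[220:260,320:370]))
box("block",225,315,140,215,.070,.09)
box("housing",225,300,140,215,.03,.05)
box("standtop",390,435,215,260,.030,.047)
box("handle",390,435,215,260,.08,.13)
box("lever",285,310,200,222,.09,.13)
box("roll",355,390,145,178,.025,.05)
box("tape",400,435,145,178,.04,.08)
box("carton",195,245,240,278,.03,.06)
a=cv2.resize(im[140:225,225:315,::-1],None,fx=6,fy=6,interpolation=cv2.INTER_CUBIC)
cv2.imwrite("pics/c1.png",a)
s=np.load("side0.npz");ps=camera_params("side");Q=cloud(ps,s["d"])
for u,v in((349,183),(316,166),(301,252),(300,265),(340,195)):print(u,v,Q[v,u].round(3))
E
```

```text
table -0.0004498670919199643
block 968 [0.6147 0.1258 0.076 ] 0.0756 [array([601.4,  93.5]), array([202.5,  91. ]), np.float64(66.6)]
housing 2214 [0.571  0.1049 0.0397] 0.0397 [array([589.9, 111.5]), array([171.4, 141.1]), np.float64(87.8)]
standtop 422 [ 0.4625 -0.2684  0.0397] 0.0398 [array([ 464.3, -270.7]), array([56.9, 57. ]), np.float64(74.2)]
handle 52 [ 0.4637 -0.2691  0.0923] 0.0928 [array([ 464.5, -269.7]), array([17. , 16.4]), np.float64(1.6)]
lever 219 [0.4897 0.0205 0.114 ] 0.1143 [array([496.2,  20.7]), array([35.9, 53.2]), np.float64(87.9)]
roll 371 [ 0.6625 -0.1593  0.0344] 0.0346 [array([ 663.2, -159.5]), array([60.3, 61.5]), np.float64(6.4)]
tape 336 [ 0.6632 -0.2765  0.0578] 0.0601 [array([ 670.4, -277.9]), array([44.4, 63.8]), np.float64(33.1)]
carton 854 [0.3635 0.2011 0.0423] 0.0431 [array([363.7, 202.7]), array([61.3, 88.4]), np.float64(2.8)]
349 183 [0.566 0.006 0.078]
316 166 [0.487 0.015 0.117]
301 252 [ 0.467 -0.277  0.093]
300 265 [ 0.465 -0.275  0.062]
340 195 [0.547 0.028 0.031]
```

View pics/c1.png

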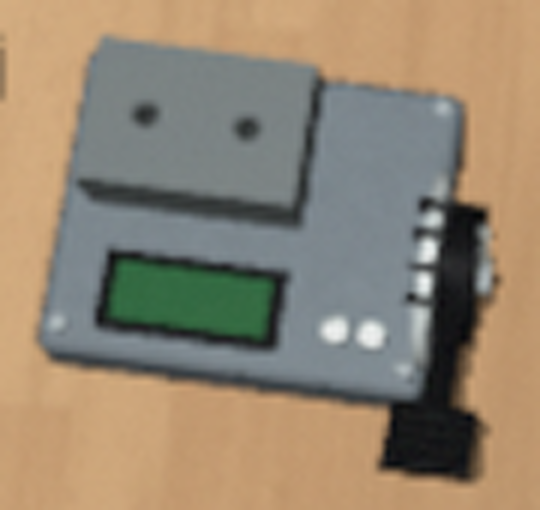

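The crop shows the two openings at crop (145,114) and (247,128), that is full picture (249,158.8) and (266,161.1). The right one is nearer the dial, and the lever pad is at the bottom right.

Run:
```python
from h import *
p=camera_params("top");z=np.load("top0.npz");im,d=z["im"],z["d"];P=cloud(p,d);Z=P[...,2]
g=cv2.cvtColor(im,cv2.COLOR_RGB2GRAY).astype(float)
H=[]
for u,v in((249,159),(266,161)):
    w=g[v-4:v+5,u-4:u+5];ww=np.clip(np.median(w)-15-w,0,None);yy,xx=np.mgrid[-4:5,-4:5]
    uu,vv=u+(ww*xx).sum()/ww.sum(),v+(ww*yy).sum()/ww.sum()
    X=onplane(p,uu,vv,.076);H.append(X);print("hole",uu,vv,X.round(4))
D=H[0]-H[1];print("dist",np.linalg.norm(D[:2]),"yaw",np.degrees(np.arctan2(-D[0],D[1])))
m=np.zeros(Z.shape,bool);m[140:192,235:280]=True;m&=(Z>.071)&(Z<.081)
r=cv2.minAreaRect(P[m][:,:2].astype(np.float32)*1000);print("block",r)
for yaw in (-2.2,):
    Rz=R.from_euler("z",yaw,degrees=True).as_matrix();T=np.array([.5899,.1115,0])
    for n,o in dict(near=(.03,.003,.076),far=(.03,.047,.076),blk=(.03,.025,.076)).items():print(n,(T+Rz@np.array(o)).round(4))
# lever pad: points, plug handle top in side view
m=np.zeros(Z.shape,bool);m[195:225,280:312]=True;m&=(Z>.09)&(Z<.13)
print("padbox",cv2.minAreaRect(P[m&(Z>.105)][:,:2].astype(np.float32)*1000))
for v in range(200,222,2):print(v,Z[v,286:308:3].round(3))
print(K(p))
s=np.load("side0.npz");ps=camera_params("side")
for X in ([.464,-.2695,.095],[.4643,-.2707,.04],[*H[1][:2],.076]):print(proj(ps,X))
```

```text
hole 248.7609841827768 158.597539543058 [0.6223 0.1587 0.076 ]
hole 265.6567717996289 160.93506493506493 [0.6201 0.115  0.076 ]
dist 0.04377192159413029 yaw -2.813710824413183
block ((620.721923828125, 135.93939208984375), (94.37068176269531, 65.46173858642578), 86.90328216552734)
near [0.62   0.1133 0.076 ]
far [0.6217 0.1573 0.076 ]
blk [0.6208 0.1353 0.076 ]
padbox ((490.7018127441406, 20.716720581054688), (35.85866165161133, 42.32855224609375), 86.6203384399414)
200 [ 0.041  0.038  0.042  0.076  0.1    0.095  0.001 -0.003]
202 [ 0.036  0.041  0.038  0.036  0.1    0.096 -0.003 -0.001]
204 [ 0.039  0.039  0.042  0.036  0.107 -0.002 -0.002  0.   ]
206 [ 0.028  0.034  0.035  0.024  0.106  0.002 -0.002 -0.001]
208 [-0.001  0.     0.112  0.111  0.108  0.105  0.002  0.001]
210 [ 0.001 -0.002  0.111  0.112  0.11   0.11   0.11  -0.003]
212 [-0.002  0.002  0.115  0.115  0.116  0.113  0.109  0.003]
214 [ 0.     0.117  0.12   0.119  0.119  0.116  0.112 -0.   ]
216 [-0.001  0.126  0.126  0.123  0.122  0.119  0.001 -0.001]
218 [   nan  0.119  0.123  0.123  0.121  0.124 -0.003  0.001]
220 [ 0.    -0.004 -0.001 -0.001  0.001 -0.002 -0.     0.001]
406.02591773444675
[299.28660325 248.54498269]
[299.71491677 272.77799301]
[367.43867368 164.04141855]
```

Measured: near opening (0.620, 0.1145), yaw about -2.8°, plug (0.464, -0.2695), pad (0.487, 0.021). First I turn the tool parallel to the tester.

send_rows:
  plan:
    - [0,0,6,0,0,0,87.6]
    - [0,0,6,0,0,0,87.6]
    - [0,0,6,0,0,0,87.6]
    - [0,0,5.6,0,0,0,87.6]
    - [0,0,0,0,0,0,87.6]

```text
t: 0.6
tool_pos: [0.2394, -0.6308, 0.226]
eef_rot: [-0.0, 0.025, 1.0, 0.0]
wrist_force: [-0.4, 0.5, -0.3]
finger_gap: 0.999
grip_force: 0.0
```

```bash
cat > go.py <<'E'
from h import *
import sys
def go(T):
    s=env.state();q=s["eef_rot"];M=R.from_quat([q[1],q[2],q[3],q[0]]).as_matrix()
    print("t",round(s["t"],2),"pos",s["tool_pos"].round(4),"shift mm",(M.T@(np.array(T)-s["tool_pos"])*1000).round(1),
     "toolz",M[:,2].round(4),"yaw_y",np.degrees(np.arctan2(-M[0,1],M[1,1])).round(2),"F",s["wrist_force"].round(1),"grip",s["grip_force"],"gap",round(s["finger_gap"]*87.6,1))
if __name__=="__main__": go([float(a) for a in sys.argv[1:4]])
E
python3 go.py .464 -.2695 .16
```

```text
t 0.6 pos [ 0.2394 -0.6308  0.226 ] shift mm [-206.1  372.1   66.3] toolz [-4.e-04  9.e-04 -1.e+00] yaw_y -2.9 F [-0.4  0.5 -0.3] grip 0.0 gap 87.5
```

send_rows:
  plan:
    - [0,0,0,-17,31,5.5,87.6]
    - [0,0,0,-17,31,5.5,87.6]
    - [0,0,0,-17,31,5.5,87.6]
    - [0,0,0,-17,31,5.5,87.6]
    - [0,0,0,-17,31,5.5,87.6]
    - [0,0,0,-17,31,5.5,87.6]
    - [0,0,0,-17,31,5.5,87.6]
    - [0,0,0,-17,31,5.5,87.6]
    - [0,0,0,-17,31,5.5,87.6]
    - [0,0,0,-17,31,5.5,87.6]
    - [0,0,0,-18,31,5.5,87.6]
    - [0,0,0,-18,31,5.5,87.6]

```text
t: 1.8
tool_pos: [0.4641, -0.2682, 0.1604]
eef_rot: [0.0, 0.023, 1.0, 0.0]
wrist_force: [0.0, -0.1, -0.2]
finger_gap: 0.996
grip_force: 0.0
```

send_rows:
  plan:
    - [0,0,0,0,0,0,87.6]
    - [0,0,0,0,0,0,87.6]

```text
t: 2.0
tool_pos: [0.4638, -0.2689, 0.1603]
eef_rot: [-0.0, 0.022, 1.0, 0.0]
wrist_force: [-0.3, -1.1, -0.1]
finger_gap: 0.998
grip_force: 0.0
```

```bash
python3 go.py .464 -.2695 .053
python3 - <<'E'
from h import *
p=camera_params("wrist");im,d=read_camera("wrist");np.savez("w1.npz",im=im,d=d);print(p)
for X in([.464,-.2695,.095],[.464,-.2695,.04]):print(proj(p,np.array(X)))
cv2.imwrite("pics/w1.png",im[:,:,::-1])
E
```

```text
t 2.0 pos [ 0.4638 -0.2689  0.1603] shift mm [ -0.3  -0.6 107.3] toolz [-6.e-04  1.e-04 -1.e+00] yaw_y -2.57 F [-0.3 -1.1 -0.1] grip 0.0 gap 87.4
{'fovy': 58.90122330698555, 'cx': 314.02413105265254, 'cy': 205.58567927585548, 'xyz': array([ 0.38212177, -0.26490865,  0.31811863]), 'orientation': array([ 0.71473657, -0.10897155, -0.10439136,  0.68291968])}
[312.60400051 223.03998577]
[312.83513622 199.83104094]
```

View pics/w1.png

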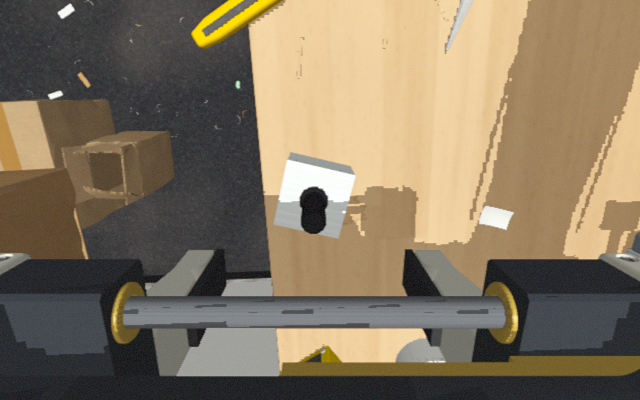

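The wrist view shows the handle top at about (314,222), against a prediction of (312.6,223), so the position holds. Descending and gripping.

send_rows:
  plan:
    - [0,0,0,0,-0.6,15,87.6]
    - [0,0,0,0,0,15,87.6]
    - [0,0,0,0,0,15,87.6]
    - [0,0,0,0,0,15,87.6]
    - [0,0,0,0,0,15,87.6]
    - [0,0,0,0,0,12,87.6]
    - [0,0,0,0,0,10,87.6]
    - [0,0,0,0,0,10,87.6]
    - [0,0,0,0,0,0,60]
    - [0,0,0,0,0,0,30]
    - [0,0,0,0,0,0,5]
    - [0,0,0,0,0,0,5]

```text
t: 3.25
tool_pos: [0.4639, -0.2702, 0.0541]
eef_rot: [0.001, 0.024, 1.0, -0.0]
wrist_force: [0.0, 0.7, -1.2]
finger_gap: 0.702
grip_force: 0.0
```

send_rows:
  plan:
    - [0,0,0,0,0,0,5]
    - [0,0,0,0,0,0,5]
    - [0,0,0,0,0,0,5]
    - [0,0,0,0,0,0,5]

```text
t: 3.65
tool_pos: [0.4635, -0.2702, 0.0536]
eef_rot: [0.0, 0.025, 1.0, -0.0]
wrist_force: [-0.3, -0.3, -0.4]
finger_gap: 0.333
grip_force: 0.0
```

send_rows:
  plan:
    - [0,0,0,0,0,0,5]
    - [0,0,0,0,0,0,5]
    - [0,0,0,0,0,0,5]
    - [0,0,0,0,0,0,5]
    - [0,0,0,0,0,0,5]

```text
t: 4.15
tool_pos: [0.4635, -0.2702, 0.0535]
eef_rot: [-0.0, 0.025, 1.0, 0.0]
wrist_force: [-0.9, -0.0, -0.2]
finger_gap: 0.195
grip_force: 30.0
```

send_rows:
  plan:
    - [0,0,0,0,0,-10,5]
    - [0,0,0,0,0,-15,5]
    - [0,0,0,0,0,-25,5]
    - [0,0,0,0,0,-25,5]
    - [0,0,0,0,0,-25,5]
    - [0,0,0,0,0,-25,5]
    - [0,0,0,0,0,-25,5]
    - [0,0,0,0,0,0,5]

```text
t: 4.95
tool_pos: [0.4653, -0.271, 0.2081]
eef_rot: [0.003, 0.024, 1.0, -0.001]
wrist_force: [0.4, 0.5, -0.9]
finger_gap: 0.195
grip_force: 30.0
```

```bash
python3 go.py .620 .1145 .20
```

```text
t 4.95 pos [ 0.4653 -0.271   0.2081] shift mm [-135.7  392.5    8.2] toolz [ 0.0064 -0.0022 -1.    ] yaw_y -2.78 F [ 0.4  0.5 -0.9] grip 29.998903133673593 gap 17.1
```

send_rows:
  plan:
    - [0,0,0,-7,20,0,5]
    - [0,0,0,-11,32,0,5]
    - [0,0,0,-12,34,0,5]
    - [0,0,0,-12,34,0,5]
    - [0,0,0,-12,34,0,5]
    - [0,0,0,-12,34,0,5]
    - [0,0,0,-12,34,0,5]
    - [0,0,0,-12,34,0,5]
    - [0,0,0,-12,34,0,5]
    - [0,0,0,-12,34,0,5]
    - [0,0,0,-12,34,0,5]
    - [0,0,0,-9,24,8,5]

```text
t: 6.15
tool_pos: [0.6182, 0.1068, 0.1963]
eef_rot: [0.001, 0.024, 1.0, 0.0]
wrist_force: [-0.2, -0.6, -0.0]
finger_gap: 0.201
grip_force: 30.0
```

send_rows:
  plan:
    - [0,0,0,-3,10,0,5]
    - [0,0,0,0,0,0,5]
    - [0,0,0,0,0,0,5]

```text
t: 6.45
tool_pos: [0.6201, 0.1138, 0.1953]
eef_rot: [-0.0, 0.025, 1.0, -0.0]
wrist_force: [0.2, 0.5, -0.8]
finger_gap: 0.199
grip_force: 30.0
```

```bash
python3 go.py .620 .1145 .20
python3 - <<'E'
from h import *
p=camera_params("wrist");im,d=read_camera("wrist");np.savez("w2.npz",im=im,d=d)
s=env.state();print(proj(p,s["tool_pos"]),proj(p,s["tool_pos"]-[0,0,.043]),proj(p,np.array([[.62,.1145,.076],[.6223,.158,.076]])))
cv2.imwrite("pics/w2.png",im[:,:,::-1])
E
```

```text
t 6.45 pos [0.6201 0.1138 0.1953] shift mm [ 0.2  0.6 -4.7] toolz [-9.e-04 -5.e-04 -1.e+00] yaw_y -2.82 F [ 0.2  0.5 -0.8] grip 29.998742766911164 gap 17.4
[312.83554992 268.59035621] [313.07529021 235.56127876] [[314.47974016 199.77566872]
 [367.90949689 199.92865462]]
```

View pics/w2.png

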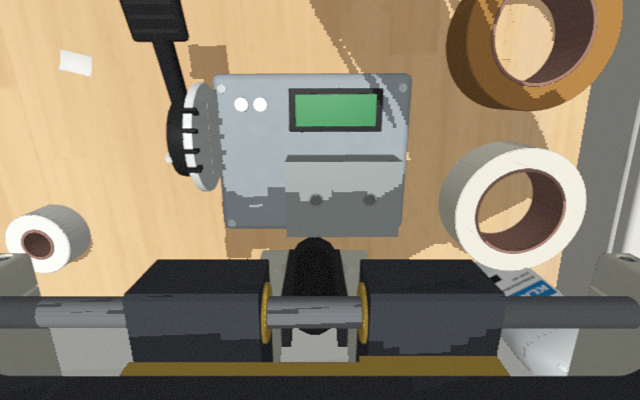

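The wrist view shows the near opening at about (316,200), the far one at (369.5,200), and the held plug ending near (315,238). I'll refine these.

Run:
```python
from h import *
z=np.load("w2.npz");im=z["im"];g=cv2.cvtColor(im,cv2.COLOR_RGB2GRAY).astype(float)
p=camera_params("wrist")
for u,v in((316,200),(369,200)):
    n=9;w=g[v-n:v+n+1,u-n:u+n+1];ww=np.clip(np.median(w)-12-w,0,None);yy,xx=np.mgrid[-n:n+1,-n:n+1]
    uu,vv=u+(ww*xx).sum()/ww.sum(),v+(ww*yy).sum()/ww.sum();print("hole",uu,vv,onplane(p,uu,vv,.076).round(4))
for v in range(230,300,6):
    r=np.where(g[v,280:350]<45)[0]+280;print(v,(r.min(),r.max(),(r.min()+r.max())/2) if len(r) else None, z["d"][v,315])
z1=np.load("w1.npz");g1=cv2.cvtColor(z1["im"],cv2.COLOR_RGB2GRAY)
for v in range(188,236,4):
    r=np.where(g1[v,295:335]<60)[0]+295;print(v,(r.min(),r.max()) if len(r) else None,z1["d"][v,313])
cv2.imwrite("pics/c2.png",cv2.resize(im[185:315,250:400,::-1],None,fx=5,fy=4.5,interpolation=cv2.INTER_CUBIC))
```

```text
hole 315.74570446735396 200.42096219931273 [0.6208 0.1152 0.076 ]
hole 369.5359820089955 199.57796101949026 [0.6223 0.1591 0.076 ]
230 None 0.2975433
236 None 0.20540738
242 (np.int64(301), np.int64(328), np.float64(314.5)) 0.1795573
248 (np.int64(296), np.int64(332), np.float64(314.0)) 0.17786036
254 (np.int64(289), np.int64(339), np.float64(314.0)) 0.1708276
260 (np.int64(288), np.int64(340), np.float64(314.0)) 0.16532871
266 (np.int64(287), np.int64(341), np.float64(314.0)) 0.15935989
272 (np.int64(286), np.int64(342), np.float64(314.0)) 0.15413015
278 (np.int64(285), np.int64(343), np.float64(314.0)) 0.14906473
284 (np.int64(284), np.int64(344), np.float64(314.0)) 0.1440692
290 (np.int64(283), np.int64(345), np.float64(314.0)) 0.13973545
296 None 0.090849385
188 (np.int64(309), np.int64(317)) 0.2821731
192 (np.int64(303), np.int64(323)) 0.27981266
196 (np.int64(301), np.int64(326)) 0.2688655
200 (np.int64(301), np.int64(326)) 0.2601441
204 (np.int64(300), np.int64(326)) 0.2494153
208 (np.int64(302), np.int64(324)) 0.24071917
212 (np.int64(302), np.int64(324)) 0.23656827
216 (np.int64(302), np.int64(324)) 0.23599586
220 (np.int64(302), np.int64(324)) 0.23483859
224 (np.int64(302), np.int64(325)) 0.23893127
228 (np.int64(304), np.int64(322)) 0.23911382
232 (np.int64(309), np.int64(318)) 0.23921755
```

View pics/c2.png

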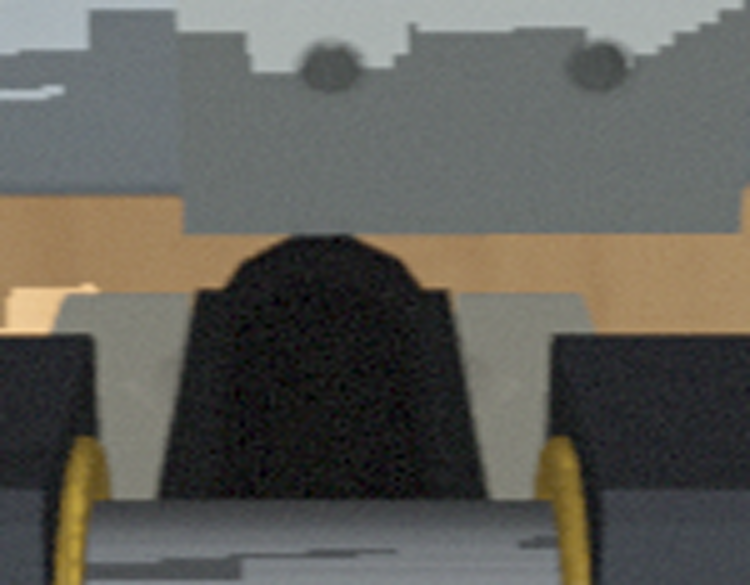

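Run:
```python
from h import *
p=camera_params("wrist");s=env.state();t=s["tool_pos"]
z=np.load("w2.npz");g=cv2.cvtColor(z["im"],cv2.COLOR_RGB2GRAY).astype(int)
print(g[232:246,314])
# flange front bottom edge, grip 62 above tip at grasp => flange bottom 13 mm below TCP, top 8
for dz in(-.013,-.008):
    print(dz,proj(p,t+[-.012,0,dz]))
    print(onplane(p,314.3,237.2,t[2]+dz)+[.012,0,0]-t)
P=cloud(p,z["d"]);q=P[239:247,309:320].reshape(-1,3)-t;print(np.round(np.nanmedian(q,0),4))
for v in range(238,296,4):print(v,(np.nanmedian(P[v,310:319],0)-t).round(4))
```

```text
[108 106 109 108 108  61  24  21  29  20  32  28  30  29]
-0.013 [312.27919459 235.65736105]
[ 0.00091467  0.0010041  -0.013     ]
-0.008 [312.23327404 239.41182662]
[-0.00115093  0.0011038  -0.008     ]
[-0.0097  0.0008 -0.0093]
238 [-0.011   0.0008 -0.012 ]
242 [-0.0099  0.0008 -0.0093]
246 [-0.0084  0.0007 -0.008 ]
250 [-0.0081  0.0007 -0.0037]
254 [-0.0083  0.0007  0.0015]
258 [-0.0084  0.0007  0.006 ]
262 [-0.0081  0.0007  0.0094]
266 [-0.0082  0.0007  0.0138]
270 [-0.0081  0.0007  0.0173]
274 [-0.008   0.0007  0.0209]
278 [-0.0082  0.0007  0.0246]
282 [-0.0082  0.0007  0.028 ]
286 [-0.0083  0.0007  0.0315]
290 [-0.008   0.0005  0.0339]
294 [-0.0082  0.0007  0.0372]
```

Relative to the held plug, the opening is about (0, +0.7) mm away. Descending to just above the mouth.

send_rows:
  plan:
    - [0,0,0,0,0.7,10,5]
    - [0,0,0,0,0,15,5]
    - [0,0,0,0,0,15,5]
    - [0,0,0,0,0,15,5]
    - [0,0,0,0,0,10,5]
    - [0,0,0,0,0,5,5]
    - [0,0,0,0,0,2,5]
    - [0,0,0,0,0,0,5]
    - [0,0,0,0,0,0,5]

```text
t: 7.4
tool_pos: [0.621, 0.1153, 0.1242]
eef_rot: [0.0, 0.025, 1.0, 0.0]
wrist_force: [-0.3, -0.1, -0.8]
finger_gap: 0.2
grip_force: 30.0
```

```bash
python3 go.py .6201 .1145 .089
```

```text
t 7.4 pos [0.621  0.1153 0.1242] shift mm [ 0.9 -0.9 35.2] toolz [ 1.e-03  3.e-04 -1.e+00] yaw_y -2.81 F [-0.3 -0.1 -0.8] grip 29.998850921401754 gap 17.5
```

send_rows:
  plan:
    - [0,0,0,0.5,-0.5,0,5]
    - [0,0,0,0,0,0,5]
    - [0,0,0,0,0,0,5]

```text
t: 7.7
tool_pos: [0.6202, 0.1149, 0.1238]
eef_rot: [0.0, 0.025, 1.0, 0.0]
wrist_force: [0.4, 0.4, -0.6]
finger_gap: 0.201
grip_force: 30.0
```

Run:
```python
from h import *
from go import go
go([.6201,.1145,.089])
z=[];p=camera_params("wrist")
for i in range(3):
    im,d=read_camera("wrist");go([.6201,.1145,.089]);p=camera_params("wrist")
    g=cv2.cvtColor(im,cv2.COLOR_RGB2GRAY).astype(float)
print(g[150:245:5,314])
print(proj(p,np.array([.6201,.1145,.076])),proj(p,np.array([.622,.1585,.076])),onplane(p,321.,200.,.076))
cv2.imwrite("pics/w3.png",cv2.resize(im[150:270,250:420,::-1],None,fx=4.5,fy=4.5,interpolation=cv2.INTER_CUBIC))
```

```text
t 7.7 pos [0.6202 0.1149 0.1238] shift mm [ 0.1 -0.4 34.8] toolz [ 4.e-04  2.e-04 -1.e+00] yaw_y -2.81 F [ 0.4  0.4 -0.6] grip 29.998689814237878 gap 17.6
t 7.75 pos [0.6202 0.1148 0.1238] shift mm [ 0.1 -0.3 34.8] toolz [ 3.e-04  2.e-04 -1.e+00] yaw_y -2.81 F [-0.1  0.3 -0.8] grip 29.998788165394217 gap 17.0
t 7.8 pos [0.6201 0.1148 0.1237] shift mm [ 0.  -0.3 34.7] toolz [ 2.e-04  1.e-04 -1.e+00] yaw_y -2.81 F [-0.8 -0.6 -0.8] grip 29.99892158433795 gap 17.6
t 7.85 pos [0.6201 0.1148 0.1236] shift mm [ 0.  -0.3 34.6] toolz [ 1.e-04  1.e-04 -1.e+00] yaw_y -2.81 F [ 0.3 -0.4 -1.4] grip 29.99867269769311 gap 17.7
[181. 178. 178. 180. 180.  96.  96. 177. 176. 178. 178. 176. 175. 124.
 109.  89.  87. 109.  27.]
[313.00647053 232.42538631] [383.79226621 231.98192798] [0.59932389 0.12039082 0.076     ]
```

View pics/w3.png

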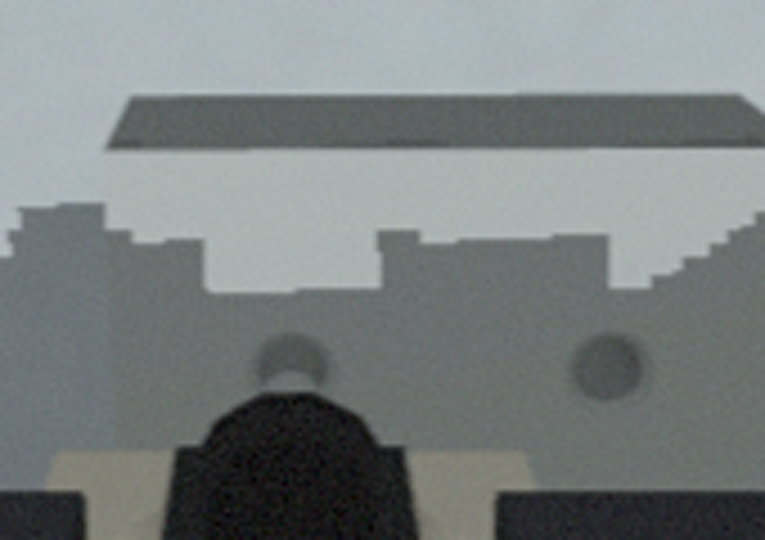

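The crop shows the pin (291,385) right over the near opening (292,362), centred sideways. Inserting in small steps.

send_rows:
  plan:
    - [0,0,0,0,0,3,5]
    - [0,0,0,0,0,3,5]
    - [0,0,0,0,0,3,5]
    - [0,0,0,0,0,3,5]
    - [0,0,0,0,0,0,5]

```text
t: 8.35
tool_pos: [0.6197, 0.1146, 0.1108]
eef_rot: [-0.0, 0.025, 1.0, -0.0]
wrist_force: [-0.2, 0.3, 0.1]
finger_gap: 0.2
grip_force: 30.0
```

send_rows:
  plan:
    - [0,0,0,0,0,4,5]
    - [0,0,0,0,0,4,5]
    - [0,0,0,0,0,4,5]
    - [0,0,0,0,0,4,5]
    - [0,0,0,0,0,2,5]
    - [0,0,0,0,0,2,5]
    - [0,0,0,0,0,0,5]

```text
t: 9.05
tool_pos: [0.62, 0.1147, 0.0912]
eef_rot: [-0.0, 0.025, 1.0, -0.0]
wrist_force: [0.1, 0.5, 0.1]
finger_gap: 0.2
grip_force: 30.0
```

send_rows:
  plan:
    - [0,0,0,0,0,1,5]
    - [0,0,0,0,0,1,5]
    - [0,0,0,0,0,1,5]
    - [0,0,0,0,0,0,5]

```text
t: 9.45
tool_pos: [0.6203, 0.1148, 0.0895]
eef_rot: [0.0, 0.024, 1.0, 0.0]
wrist_force: [-2.6, -0.0, 5.7]
finger_gap: 0.197
grip_force: 30.0
```

The plug is seated (z 0.0895, contact 5.7 N). Releasing and lifting.

send_rows:
  plan:
    - [0,0,0,0,0,0,60]
    - [0,0,0,0,0,0,60]
    - [0,0,0,0,0,0,60]
    - [0,0,0,0,0,0,60]
    - [0,0,0,0,0,0,60]
    - [0,0,0,0,0,0,60]
    - [0,0,0,0,0,0,60]

```text
t: 10.15
tool_pos: [0.6201, 0.1148, 0.0885]
eef_rot: [-0.0, 0.025, 1.0, -0.0]
wrist_force: [-0.1, 0.1, 0.3]
finger_gap: 0.673
grip_force: 0.0
```

send_rows:
  plan:
    - [0,0,0,0,0,-10,60]
    - [0,0,0,0,0,-15,60]
    - [0,0,0,0,0,-20,60]
    - [0,0,0,0,0,-20,60]
    - [0,0,0,0,0,-20,60]
    - [0,0,0,0,0,-10,60]
    - [0,0,0,0,0,0,60]

```text
t: 10.85
tool_pos: [0.6209, 0.1151, 0.1856]
eef_rot: [0.002, 0.024, 1.0, 0.001]
wrist_force: [-0.4, -0.2, 0.9]
finger_gap: 0.683
grip_force: 0.0
```

```bash
python3 go.py .484 .0207 .16
python3 - <<'E'
from h import *
p=camera_params("wrist");im,d=read_camera("wrist");P=cloud(p,d)
s=env.state()
T=np.array([.62,.1145,.131])
m=(np.linalg.norm(P[...,:2]-T[:2],axis=-1)<.02)&(P[...,2]>.1)&(P[...,2]<.15)
q=P[m];print(m.sum(),"top z",np.percentile(q[:,2],[50,90,99]).round(4),"xy",q[q[:,2]>np.percentile(q[:,2],60)].mean(0).round(4))
cv2.imwrite("pics/w4.png",im[:,:,::-1])
E
```

```text
t 10.85 pos [0.6209 0.1151 0.1856] shift mm [ 132.2 -101.    25.1] toolz [ 0.0031  0.0013 -1.    ] yaw_y -2.81 F [-0.4 -0.2  0.9] grip 0.0 gap 59.8
840 top z [0.1292 0.1311 0.1319] xy [0.6204 0.1154 0.1308]
```

View pics/w4.png

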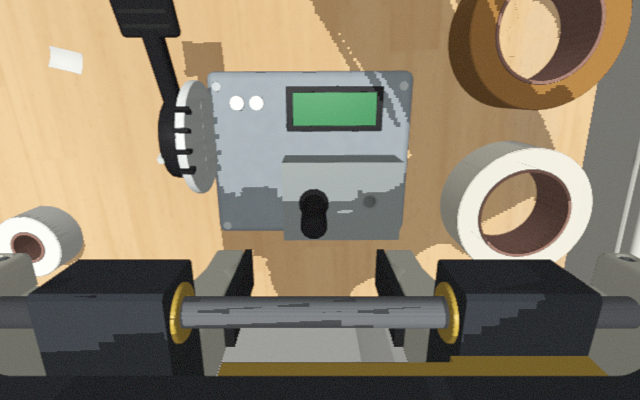

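The view shows the plug upright in the near opening at (314,215), with the spare one free at (370,201); its top is at 0.131 m, as expected when home. Moving over the lever with the fingers closed.

send_rows:
  plan:
    - [0,0,0,8,-6,0,0]
    - [0,0,0,16,-12,0,0]
    - [0,0,0,20,-15,0,0]
    - [0,0,0,20,-16,0,0]
    - [0,0,0,20,-16,0,0]
    - [0,0,0,20,-16,0,0]
    - [0,0,0,16,-12,8,0]
    - [0,0,0,8,-8,10,0]
    - [0,0,0,0,0,8,0]
    - [0,0,0,0,0,0,0]
    - [0,0,0,0,0,0,0]

```text
t: 12.0
tool_pos: [0.4875, 0.0202, 0.1573]
eef_rot: [-0.0, 0.024, 1.0, -0.0]
wrist_force: [-0.3, 0.5, 0.3]
finger_gap: 0.007
grip_force: 0.0
```

```bash
python3 go.py .487 .0207 .13
```

```text
t 12.0 pos [0.4875 0.0202 0.1573] shift mm [ 0.5  0.4 27.3] toolz [-7.e-04 -5.e-04 -1.e+00] yaw_y -2.8 F [-0.3  0.5  0.3] grip 0.0 gap 0.6
```

send_rows:
  plan:
    - [0,0,0,0,0,10,0]
    - [0,0,0,0,0,10,0]
    - [0,0,0,0,0,7,0]
    - [0,0,0,0.5,0,5,0]
    - [0,0,0,1,0,5,0]
    - [0,0,0,1,0,5,0]
    - [0,0,0,1,0,5,0]
    - [0,0,0,1,0,5,0]
    - [0,0,0,1,0,5,0]
    - [0,0,0,1,0,5,0]
    - [0,0,0,0.5,0,5,0]
    - [0,0,0,0,0,0,0]

```text
t: 13.2
tool_pos: [0.4798, 0.0204, 0.0899]
eef_rot: [-0.001, 0.025, 1.0, -0.0]
wrist_force: [-2.5, 0.4, 4.7]
finger_gap: 0.004
grip_force: 2.1
```

send_rows:
  plan:
    - [0,0,0,0,0,5,0]
    - [0,0,0,0,0,5,0]
    - [0,0,0,0,0,5,0]
    - [0,0,0,0,0,5,0]
    - [0,0,0,-0.5,0,5,0]
    - [0,0,0,-0.5,0,5,0]
    - [0,0,0,-0.5,0,5,0]
    - [0,0,0,-0.5,0,5,0]
    - [0,0,0,0,0,5,0]
    - [0,0,0,0,0,3,0]
    - [0,0,0,0,0,0,0]

```text
t: 14.3
tool_pos: [0.4836, 0.0206, 0.0428]
eef_rot: [0.001, 0.024, 1.0, 0.0]
wrist_force: [0.8, -1.3, 5.6]
finger_gap: 0.007
grip_force: 2.6
```

Run:
```python
from h import *
from go import go
go([.482,.0207,.036])
im,d=read_camera("side");go([.482,.0207,.036])
cv2.imwrite("pics/s2.png",cv2.resize(im[130:230,285:400,::-1],None,fx=5,fy=5,interpolation=cv2.INTER_CUBIC))
```

```text
t 14.3 pos [0.4836 0.0206 0.0428] shift mm [ 1.6 -0.   6.8] toolz [ 2.e-03  2.e-04 -1.e+00] yaw_y -2.78 F [ 0.8 -1.3  5.6] grip 2.554514016956091 gap 0.6
t 14.35 pos [0.4836 0.0206 0.0429] shift mm [ 1.6 -0.   6.9] toolz [ 1.9e-03  2.0e-04 -1.0e+00] yaw_y -2.78 F [-0.6 -0.8  6.3] grip 2.5518202548846602 gap 0.4
```

View pics/s2.png

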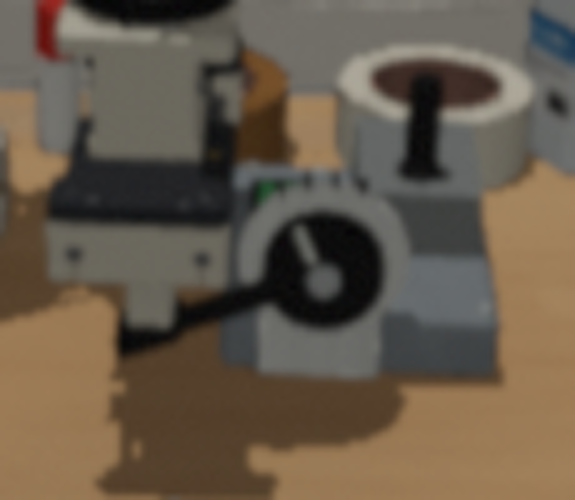

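The pointer and lever show the dial past the second click, at roughly 0.8 rad, with the lever slanting below level from (322,280) to (130,340). I'll press further and slide slightly outward.

send_rows:
  plan:
    - [0,0,0,1,0,2,0]
    - [0,0,0,1,0,2,0]
    - [0,0,0,1,0,2,0]
    - [0,0,0,0,0,1.5,0]
    - [0,0,0,0,0,0,0]

```text
t: 14.85
tool_pos: [0.4813, 0.0211, 0.0358]
eef_rot: [0.002, 0.024, 1.0, 0.0]
wrist_force: [1.4, -1.0, 7.5]
finger_gap: 0.006
grip_force: 3.0
```

send_rows:
  plan:
    - [0,0,0,0,0,1,0]
    - [0,0,0,0,0,0.5,0]
    - [0,0,0,0,0,0,0]
    - [0,0,0,0,0,0,0]
    - [0,0,0,0,0,0,0]

```text
t: 15.35
tool_pos: [0.4815, 0.0212, 0.0345]
eef_rot: [0.002, 0.024, 1.0, 0.001]
wrist_force: [0.7, -0.0, 7.9]
finger_gap: 0.005
grip_force: 3.2
```

Run:
```python
from h import *
from go import go
im,d=read_camera("side");go([.482,.0207,.036])
T=camera_params("top");t,td=read_camera("top")
P=cloud(camera_params("side"),d)
# dark lever points left of dial: fit slope in x-z
g=im.max(2);m=np.zeros(g.shape,bool);m[175:215,300:340]=True;m&=(g<50)&(abs(P[...,1]-.012)<.025)&(P[...,0]<.53)&(P[...,2]>.01)
q=P[m];print(m.sum(),q.min(0).round(3),q.max(0).round(3));c=np.polyfit(q[:,0],q[:,2],1);print("lever below level",np.arctan(c[0]))
b=P[...,2];print("moved? side diff")
for n,(u0,u1,v0,v1) in dict(roll=(355,390,145,178),tape=(400,435,145,178),carton=(195,245,240,278)).items():
    o=np.load("top0.npz")["im"];print(n,np.abs(o[v0:v1,u0:u1].astype(int)-t[v0:v1,u0:u1]).mean().round(1))
cv2.imwrite("pics/s3.png",cv2.resize(im[130:230,285:400,::-1],None,fx=5,fy=5,interpolation=cv2.INTER_CUBIC))
```

```text
t 15.4 pos [0.4815 0.0212 0.0345] shift mm [-0.5 -0.5 -1.5] toolz [ 0.0039  0.001  -1.    ] yaw_y -2.76 F [ 1.1 -1.6  7.9] grip 3.24906044639647 gap 0.5
127 [0.471 0.003 0.022] [0.53  0.037 0.056]
lever below level 0.4241925327482335
moved? side diff
roll 19.4
tape 16.5
carton 67.6
```

View pics/s3.png

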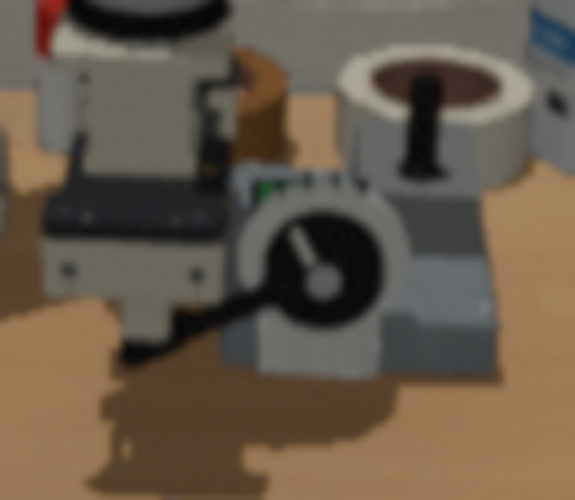

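The pointer has moved further and the lever reads 0.42–0.50 rad below level; the plug is still home. I'll press to the hard stop for margin.

send_rows:
  plan:
    - [0,0,0,0,0,1,0]
    - [0,0,0,0,0,1,0]
    - [0,0,0,0,0,1,0]
    - [0,0,0,0,0,0,0]
    - [0,0,0,0,0,0,0]

```text
t: 15.95
tool_pos: [0.4817, 0.0213, 0.0316]
eef_rot: [0.002, 0.024, 1.0, 0.001]
wrist_force: [1.3, 0.4, 9.4]
finger_gap: 0.007
grip_force: 3.7
```

send_rows:
  plan:
    - [0,0,0,0,0,1,0]
    - [0,0,0,0,0,1,0]
    - [0,0,0,0,0,1,0]
    - [0,0,0,0,0,0,0]
    - [0,0,0,0,0,0,0]

```text
t: 16.45
tool_pos: [0.4818, 0.0213, 0.0287]
eef_rot: [0.002, 0.024, 1.0, 0.001]
wrist_force: [0.1, 0.1, 9.2]
finger_gap: 0.007
grip_force: 4.0
```

send_rows:
  plan:
    - [0,0,0,0,0,1,0]
    - [0,0,0,0,0,1,0]
    - [0,0,0,0,0,0,0]
    - [0,0,0,0,0,0,0]
    - [0,0,0,0,0,0,0]

```text
t: 16.95
tool_pos: [0.4817, 0.0213, 0.0267]
eef_rot: [0.002, 0.024, 1.0, 0.001]
wrist_force: [0.2, 0.4, 10.0]
finger_gap: 0.003
grip_force: 4.0
```

Run:
```python
from h import *
from go import go
go([.482,.0207,.036])
im,d=read_camera("side");o=np.load("side0.npz")["im"]
P=cloud(camera_params("side"),d)
g=im.max(2);m=np.zeros(g.shape,bool);m[175:215,300:340]=True;m&=(g<50)&(abs(P[...,1]-.012)<.025)&(P[...,0]<.53)&(P[...,2]>.005)
q=P[m];c=np.polyfit(q[:,0],q[:,2],1);print("below level",np.arctan(c[0]),q.min(0))
for n,(u0,u1,v0,v1) in dict(roll=(380,420,230,265),tape=(390,435,260,310),carton=(260,290,148,182)).items():print(n,np.abs(o[v0:v1,u0:u1].astype(int)-im[v0:v1,u0:u1]).mean().round(1))
# plug axis
m=np.zeros(g.shape,bool);m[140:170,360:380]=True;m&=(g<50);q=P[m];print("plug z",np.nanmin(q[:,2]),np.nanmax(q[:,2]),np.nanmedian(q,0))
```

```text
t 16.95 pos [0.4817 0.0213 0.0267] shift mm [-0.4 -0.6 -9.3] toolz [ 0.0042  0.0012 -1.    ] yaw_y -2.75 F [ 0.2  0.4 10. ] grip 4.032609276473522 gap 0.3
below level 0.5397115724589555 [ 0.47348772 -0.00317753  0.01333825]
roll 3.5
tape 2.7
carton 10.7
plug z 0.022028425210825153 0.1320143022793564 [0.62222495 0.10862366 0.10447017]
```

The dial is at about 1.02 rad, held with 10 N, and the plug is home. Handing in.

```bash
python3 -c "
from workcell import env
print(env.hand_in())"
```

```text
the job is handed in; nothing more can be done
None
```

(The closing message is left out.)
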